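Take the spent desiccant cartridge out of the dry box

ROBOT

A 6-joint arm with a two-finger parallel gripper is mounted at the origin on the work surface. World frame = base frame: x ahead of the robot, y to its left, z up, the work surface at z = 0. Lengths are in m, angles in degrees, forces in N, time in s.
With the tool pointing down it reaches from about 0.325 to 0.85 m from the base axis. Payload 15.5 kg.
Tool frame: the origin (TCP) lies midway between the tips of the shut fingers; the grasp point (between the pads) lies 19 mm behind it; y points along the fingers, x is the direction in which the jaws open and shut, and the axes are right-handed (so a half turn about y gives the same grasp; the last joint's range is limited). The gripper opens to 91 mm and grips with 3 to 60 N. Pads are 32 mm wide; open, the fingers measure 118 mm over their backs; the gripper's body (76 mm by 178 mm) begins 60 mm behind the grasp point.
Start: joints at [-77.206, 28.281, 77.091, -0, 74.628, -5.472], TCP at [0.196, -0.594, 0.214] pointing down, gripper open.
Joint ranges: [-166.48, 166.48], [-47.26, 123.95], [12.59, 153.08], [-70.14, 250.14], [6.76, 159.57], [-176.63, 176.63]. Speed limits (degrees/s): [108.29, 108.29, 147.25, 172.46, 172.46, 172.46].

INTERFACE

Orientations are given as a 3x3 rotation matrix whose columns are the frame's x, y, z axes.
In Python, from bench import ctrl gives the robot as it stands. The module is installed in compiled form; this text tells all that it offers. Calls block until the motion is done:
- ctrl.goto(position, orientation): joint-space move of the TCP to a pose.
- ctrl.move_l(position, vel=0.15, ori=None, contact_N=None): straight line of the TCP; ori=None keeps the orientation; vel is the mean speed in m/s. With contact_N (N) it stops when the force on the tool has changed by that much, and returns True; else False.
- ctrl.movej(angles): joint-space move.
- ctrl.command_gripper(opening): opening from 0.0 (shut) to 1.0 (fully open); the grip force is fixed at half the most; returns when the fingers have stopped.
- ctrl.sleep(seconds).
- ctrl.ik(position, orientation): joint angles nearest the present ones, or None.
- ctrl.read_camera(name): name is "side" or "top" or "wrist"; returns the picture (420x560x3 uint8, blue, green, red); there is no depth.
- ctrl.camera_params(name): a dict with "fx", "fy", "cx", "cy" (pixels), "D" ([k1, k2, p1, p2, k3] as OpenCV has them; the pictures are not rectified), "pose" (4x4, takes a point from camera to world coordinates); the wrist camera has in their place "T_tool_cam" (4x4, takes a point from camera to tool coordinates, whose origin is the TCP and whose axes are the tool frame's). Camera axes: x right, y up, looking along -z (the intrinsics and any distortion apply to the point x, -y, -z); pixel columns grow to the right and rows downward; lengths in m; the calibration is good to about 2 mm. A picture is of the moment at which its call begins: read the wrist's pose just before it. camera_params takes no time and is no camera call.
A pose or a line that the arm cannot do raises ctrl.MotionError and nothing moves.
- ctrl.sign_off(): hands the job in, once; it reports no verdict.
Readings, each from a call of its own:
- ctrl.current_t(): time.
- ctrl.current_q(): joint angles.
- ctrl.current_dq(): joint speeds.
- ctrl.current_effort(): joint torques, N m.
- ctrl.current_tool_pos(): TCP position.
- ctrl.current_eef_rot(): TCP orientation.
- ctrl.current_contact_force(): force on the tool from outside, world axes, zero at the start.
- ctrl.current_wrist_torque(): the same for the moment, N m.
- ctrl.current_grip_width(): opening from 0.0 (shut) to 1.0 (fully open).
Only numpy, scipy, OpenCV 4.12 (cv2) and the standard library are available. Lean on these libraries where they do the work, as an engineer would, in place of code of your own. Each camera call takes 0.05 s, during which the arm holds its last target.

TASK

The drying cartridge in the top of the black dry box is spent: squeeze its two side tabs together and keep them squeezed while you turn it anticlockwise (seen from above) until you feel its stop, then lift it straight out and stand it in the cup of the drying dock on the tray, fully down and let go. The latch and bayonet are thin plastic, so never force the cartridge in its port, neither against a tab that is still caught nor against the stop. Leave the filters, the tripod plate and the blower where they are.

Things in the scene. Friction and masses are not known exactly. Their poses are not given: they have to be found in the camera images.
- drybox: Fixed black plastic dry box, 240 (x) x 240 (y) x 165 (z) mm, clear swing door on its -x face. Origin: centre of its underside, z up, y along its width.
- port (a point): Centre of the round cartridge port on the box's top face, axes along the box's. A black rim, 76 mm inside and 86 mm outside diameter, stands 9.5 mm above the top face, with a 13 mm wide notch at the box's +y side and one at -y. Inside it a bayonet insert, hidden under the cartridge's flange, holds the cartridge's lugs (1.5 mm play up and sideways).
- bayonet (a point): Centre of the bayonet insert, 4 mm below the top face. The insert is not clocked alike in every box: from the locked position the release stop comes somewhere between 44 and 80 degrees anticlockwise seen from above; it cannot be seen, only felt. At the stop the lugs stand in the gaps and the cartridge lifts out; more than about 4 degrees short of it they catch under the lips.
- cartridge: Loose desiccant cartridge, 0.15 to 0.24 kg, 106 mm tall, upright. Origin: centre of its underside, z up. White canister, 49 mm diameter, 62 mm long; lugs on its +x and -x sides out to 31 mm radius, 49 to 55 mm up; grey flange, 68 mm diameter, 62 to 64 mm up; then the head with two tabs. At first locked in the port, its axes along the box's, its underside 105 mm above the box's.
- tab_grip (a point): On the cartridge's axis, 90 mm above its origin, midway between the tabs: upright plates on the +y and -y sides, 24 mm wide (x), 65 to 104 mm above the origin, outer faces 56 mm apart when free. At each foot a tooth, 10 mm wide, 64.5 to 69 mm up, reaches to 41.5 mm radius into a notch of the rim. Fingertips kept 72 mm or more above the origin clear rim and teeth.
- tab_left (a joint): Travel of the tab on the cartridge's +y side (m): 0 sprung out, 0.006 fully squeezed in. Spring: 4 N at 0 rising to 12 N at 0.006. With the cartridge central in the port its tooth leaves the notch at 0.0035; 1.5 mm more or less when it is pushed to one side.
- tab_right (a joint): The same for the tab on the cartridge's -y side.
- dock: Fixed grey drying dock on the tray, 84 mm diameter base with a round cup; origin: centre of its underside. Cup bore 60 mm diameter, 24 mm deep, wall 6 mm, rim 54 mm above the origin.
- dock_floor (a point): Centre of the cup's floor, 30 mm above the dock's underside; the cartridge's underside rests here, in any yaw.
- filter_a: Loose polarising filter in a round flat shell, 80 mm diameter, 12 mm high; origin: centre of its underside. Leave alone.
- filter_b: The same, 72 mm diameter. Leave alone.
- qr_plate: Loose chrome tripod quick-release plate, 50 x 38 x 10 mm, screw up to 19 mm; origin: centre of its underside. Leave alone.
- blower: Loose orange blower, bulb 58 mm diameter standing on its flat foot, nozzle up to 104 mm; origin: centre of its underside. Leave alone.
Not all that is in view belongs to the job. What is shaped like the cartridge but purple or red is not meant.

How it is judged (in metres and radians):
On the way, in this order (a step that is already met when the one before it is completed fails the run):
1. both tabs are squeezed in (3 mm or more each) while the cartridge is in the port, not yet turned (value of joint each of tab_left, tab_right above 0.003 m and z of cartridge in the frame of port below -0.055 m and angle between the x axis of cartridge and the x axis of drybox, either way round below 0.2 rad), for 0.1 s.
2. the cartridge, still in the port, is turned by more than 34 degrees (angle between the x axis of cartridge and the x axis of drybox, either way round above 0.6 rad and z of cartridge in the frame of port below -0.055 m), for 0.1 s.
At the end, for the whole second after the job is handed in: The cartridge stands upright (within 3 degrees) and at rest in the dock's cup, its underside within 7 mm of the cup's centre and no more than 3 mm above the cup's floor, both tabs sprung out (horizontal distance between cartridge and dock_floor below 0.007 m and z of cartridge in the frame of dock_floor below 0.003 m and angle between cartridge's own z axis and vertical below 0.06 rad and value of joint each of tab_left, tab_right below 0.001 m and linear speed of cartridge below 0.02 m/s); the robot touches nothing.
It fails at once if the cartridge is forced against the dry box and its port (over 40 N between them) (contact force between cartridge and drybox above 40 N).
It fails at once if the larger filter is moved by more than 15 mm (distance of filter_a from where it was at the start of the episode above 0.015 m).
It fails at once if the smaller filter is moved by more than 15 mm (distance of filter_b from where it was at the start of the episode above 0.015 m).
It fails at once if the tripod plate is moved by more than 15 mm (distance of qr_plate from where it was at the start of the episode above 0.015 m).
It fails at once if the blower is moved by more than 15 mm (distance of blower from where it was at the start of the episode above 0.015 m).
It also fails if it takes over 72 s, if anything falls off the work surface, if the arm or the gripper's body presses on something with over 40 N, if the wrist force passes 120 N, or if a joint passes its speed limit or range.

## Working session

There is one attempt and no reset: what is moved stays moved. The work goes in short steps, each a Python script; the robot and the scene stay as the last script left them, time stands still between calls to the robot, and variables do not carry over. Pictures are saved under pics/ and viewed, and the job is handed in when it is done.

```bash
mkdir -p pics; python3 - <<'E'
from bench import ctrl
import cv2, numpy as np
np.set_printoptions(precision=4,suppress=True)
print(ctrl.current_t(),ctrl.current_tool_pos(),ctrl.current_eef_rot(),ctrl.current_grip_width())
for n in ["side","top","wrist"]:
    im=ctrl.read_camera(n); cv2.imwrite(f"pics/{n}0.png",im); print(n,ctrl.camera_params(n))
print(ctrl.current_contact_force())
E
```

```text
0.0 [ 0.1958 -0.5931  0.2133] [[ 0.3134 -0.0003  0.9496]
 [-0.9496  0.0012  0.3134]
 [-0.0012 -1.      0.0001]] 0.9987692393265386
side {'fx': 439.0972394633362, 'fy': 439.0972394633362, 'cx': 284.20741142959844, 'cy': 205.6953306478066, 'D': array([-0.0632,  0.    ,  0.    ,  0.    ,  0.    ]), 'pose': array([[ 0.9977,  0.0566, -0.0381,  0.6436],
       [-0.0644,  0.5968, -0.7998, -0.8665],
       [-0.0226,  0.8004,  0.5991,  0.8111],
       [ 0.    ,  0.    ,  0.    ,  1.    ]])}
top {'fx': 471.1737738890347, 'fy': 471.1737738890347, 'cx': 272.9048188035381, 'cy': 207.86295212927394, 'D': array([-0.1297,  0.    ,  0.    ,  0.    ,  0.    ]), 'pose': array([[-0.0074,  0.9936, -0.1123,  0.5526],
       [-0.9998, -0.0054,  0.0185,  0.0242],
       [ 0.0178,  0.1124,  0.9935,  1.3643],
       [ 0.    ,  0.    ,  0.    ,  1.    ]])}
wrist {'fx': 341.02368592396334, 'fy': 341.02368592396334, 'cx': 280.74609614964066, 'cy': 208.8063112461278, 'D': array([0.0222, 0.    , 0.    , 0.    , 0.    ]), 'T_tool_cam': array([[ 1.    , -0.0003,  0.0001, -0.0008],
       [ 0.0001,  0.2322, -0.9727, -0.1707],
       [ 0.0002,  0.9727,  0.2322,  0.0663],
       [ 0.    ,  0.    ,  0.    ,  1.    ]])}
[ 0.1668 -0.5647 -0.3528]
```

View pics/side0.png

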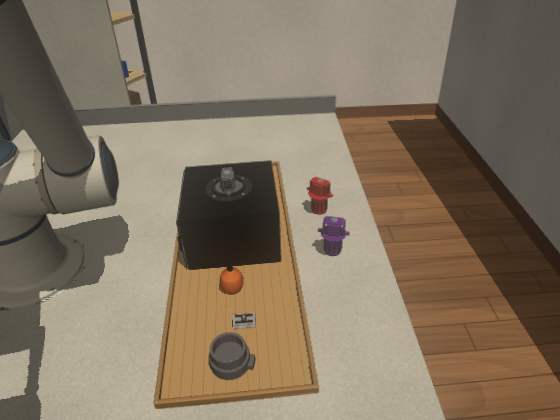

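View pics/top0.png

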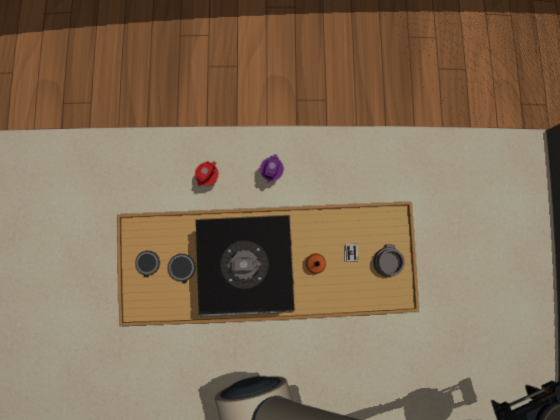

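View pics/wrist0.png

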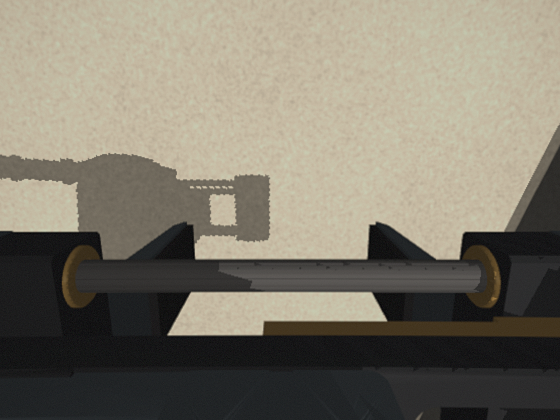

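The side view shows the box with the cartridge head at about (227,180) and the dock at (230,353). In the top view they are at (244,265) and (389,261). I'll measure both next.

```bash
cat > h.py <<'E'
import cv2, numpy as np
np.set_printoptions(precision=4,suppress=True)
def ray(p,T,uv):
    K=np.array([[p['fx'],0,p['cx']],[0,p['fy'],p['cy']],[0,0,1]])
    q=cv2.undistortPoints(np.array(uv,float).reshape(-1,1,2),K,np.array(p['D'])).reshape(-1,2)
    d=np.c_[q[:,0],-q[:,1],-np.ones(len(q))]
    d=d@T[:3,:3].T
    return T[:3,3],d/np.linalg.norm(d,axis=1)[:,None]
def onz(p,T,uv,z):
    o,d=ray(p,T,uv); return o+d*((z-o[2])/d[:,2])[:,None]
def tri(rs):
    A=np.zeros((3,3));b=np.zeros(3)
    for o,d in rs:
        M=np.eye(3)-np.outer(d,d);A+=M;b+=M@o
    x=np.linalg.solve(A,b); return x,[np.linalg.norm((np.eye(3)-np.outer(d,d))@(x-o)) for o,d in rs]
E
python3 - <<'E'
import cv2
for n,b in [("side",(150,140,190,250)),("top",(110,190,320,140))]:
    im=cv2.imread(f"pics/{n}0.png"); x,y,w,h=b
    c=im[y:y+h,x:x+w]; s=min(800/w,600/h); c=cv2.resize(c,None,fx=s,fy=s,interpolation=cv2.INTER_CUBIC)
    c=cv2.convertScaleAbs(c,alpha=1.6,beta=15)
    print(n,s); cv2.imwrite(f"pics/{n}0c.png",c)
E
```

```text
side 2.4
top 2.5
```

View pics/side0c.png

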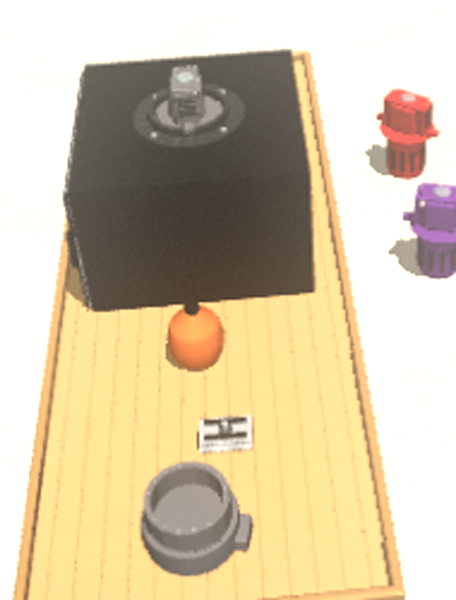

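View pics/top0c.png

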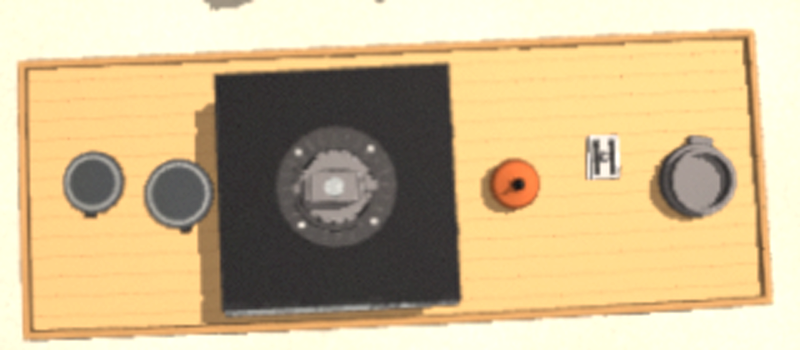

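```bash
cat > m.py <<'E'
from bench import ctrl
from h import *
pt=ctrl.camera_params("top");ps=ctrl.camera_params("side")
T=lambda u:[[110+u[0]/2.5,190+u[1]/2.5]]
S=lambda u:[[150+u[0]/2.4,140+u[1]/2.4]]
def both(a,b):
    o,d=ray(pt,pt['pose'],T(a));o2,d2=ray(ps,ps['pose'],S(b)); return tri([(o,d[0]),(o2,d2[0])])
print("corner fl",both((215,75),(86,65)));print("fr",both((223,313),(75,187)))  
for n,a,b in [("-y+x",(448,65),(309,178)),("-y-x",(460,302),(75,187)),("+y+x",(215,75),(293,51)),("+y-x",(223,313),(86,65)),("knob",(334,187),(184,72)),("dockrimc",(697,177),(188,501))]:
    print(n,*both(a,b))
im=cv2.imread("pics/top0.png")
for z in (0.165,0.17,0.175):
    c=[onz(pt,pt['pose'],T(a),z)[0] for a in [(215,75),(448,65),(460,302),(223,313)]]
    print(z,[np.linalg.norm(c[i]-c[i-1]) for i in range(4)],[np.degrees(np.arctan2(*(c[0]-c[1])[:2])),np.degrees(np.arctan2(*(c[3]-c[2])[:2]))], np.mean(c,0))
E
python3 m.py
```

```text
corner fl (array([0.5438, 0.1569, 0.2259]), [np.float64(0.11290190473918645), np.float64(0.11290190473918639)])
fr (array([ 0.3861,  0.2134, -0.0219]), [np.float64(0.010425480973499927), np.float64(0.010425480973499933)])
-y+x [ 0.6681 -0.0395  0.1672] [np.float64(0.0012963349265538411), np.float64(0.0012963349265537733)]
-y-x [ 0.4343 -0.0475  0.1789] [np.float64(0.005815719057453552), np.float64(0.005815719057453479)]
+y+x [0.6606 0.1979 0.1719] [np.float64(0.0031311703492264776), np.float64(0.003131170349226617)]
+y-x [0.4207 0.1884 0.1743] [np.float64(0.002257964290216952), np.float64(0.0022579642902168786)]
knob [0.5454 0.0745 0.2279] [np.float64(0.0013210226821039808), np.float64(0.0013210226821037572)]
dockrimc [ 0.5486 -0.3248  0.0511] [np.float64(0.0010058297559399738), np.float64(0.0010058297559398994)]
0.165 [np.float64(0.24075818976800573), np.float64(0.23857372512761876), np.float64(0.24017367968874126), np.float64(0.2388464173334381)] [np.float64(-2.1552680177445507), np.float64(-2.2956116679349257)] [0.5424 0.0748 0.165 ]
0.17 [np.float64(0.23975448336523483), np.float64(0.23757912562645864), np.float64(0.23917241007331133), np.float64(0.23785068099488424)] [np.float64(-2.1552680177445596), np.float64(-2.29561166793492)] [0.5424 0.0746 0.17  ]
0.175 [np.float64(0.23875077696246397), np.float64(0.23658452612529846), np.float64(0.2381711404578813), np.float64(0.23685494465633034)] [np.float64(-2.1552680177445422), np.float64(-2.2956116679349146)] [0.5425 0.0744 0.175 ]
```

```bash
cat >> h.py <<'E'
def Rz(yaw):  # tool down, tool x = -box y, tool z = box x
    c,s=np.cos(yaw),np.sin(yaw)
    return np.array([[s,0,c],[-c,0,s],[0,-1,0]])
def wristT(ctrl,p):
    M=np.eye(4);M[:3,:3]=ctrl.current_eef_rot();M[:3,3]=ctrl.current_tool_pos(); return M@p['T_tool_cam']
E
cat > s1.py <<'E'
from bench import ctrl
from h import *
import pickle
p=ctrl.camera_params("wrist"); R=Rz(np.radians(2.2)); out={}
def shot(n):
    T=wristT(ctrl,p); out[n]=T; cv2.imwrite(f"pics/{n}.png",ctrl.read_camera("wrist"))
ctrl.goto([0.54,-0.305,0.24],R); print(ctrl.current_t(),ctrl.current_q()); shot("d1")
ctrl.move_l([0.54,-0.345,0.24],vel=0.2); shot("d2")
ctrl.move_l([0.54,-0.2,0.34],vel=0.25)
ctrl.move_l([0.54,0.055,0.34],vel=0.25); shot("p1")
ctrl.move_l([0.54,0.095,0.34],vel=0.2); shot("p2")
print(ctrl.current_t(),ctrl.current_q(),ctrl.current_tool_pos(),ctrl.current_eef_rot())
pickle.dump((p,out),open("w.pkl","wb"))
E
python3 s1.py; python3 - <<'E'
import cv2,numpy as np
for a in "dp":
    cv2.imwrite(f"pics/{a}s.png",np.vstack([cv2.imread(f"pics/{a}{i}.png")[:290] for i in (1,2)]))
E
```

```text
1.8 [-35.052   26.5981  75.7962  -0.0119  77.6124  52.7924]
4.725 [ 3.6771 16.2508 76.6119 -0.0169 87.1419 91.4976] [0.5401 0.0943 0.3399] [[ 0.038  -0.0001  0.9993]
 [-0.9993 -0.0003  0.038 ]
 [ 0.0003 -1.     -0.0001]]
```

View pics/ds.png

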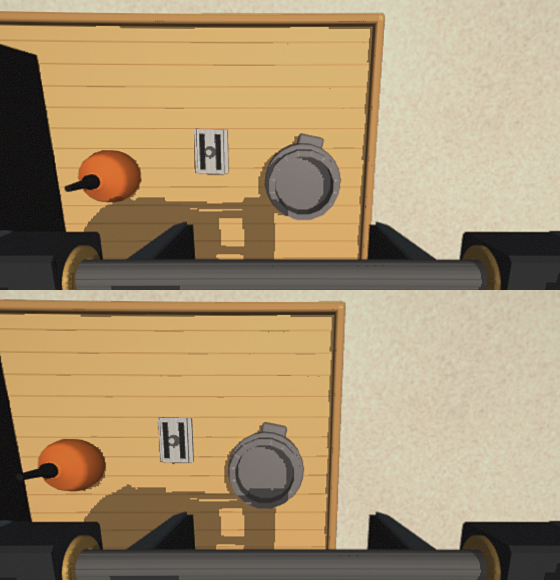

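View pics/ps.png

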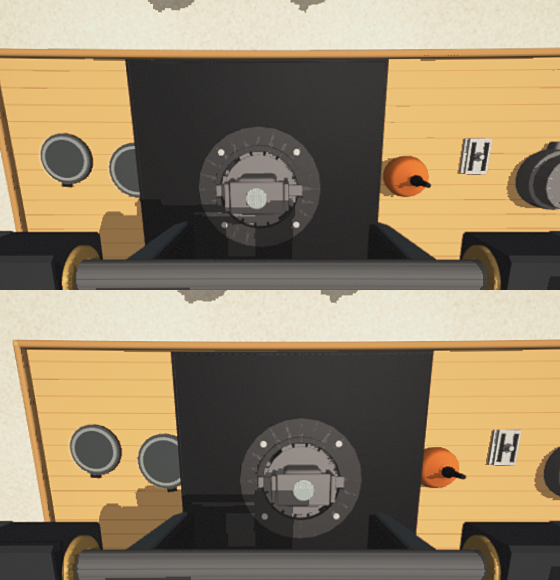

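The dock's cup is at about (303,181) and (264,470) in the stacked picture. The port has its four screws and the head's white disc at (256,198) and (303,490). I'll extract these precisely.

```bash
cat > m2.py <<'E'
from h import *; import pickle
p,o=pickle.load(open("w.pkl","rb"))
def spots(n):
    im=cv2.imread(f"pics/{n}.png").astype(int); x0=200 if n=="p1" else 240
    g=im.min(2); 
    m=((g>125)).astype(np.uint8); m[:, :x0]=0; m[:,x0+120:]=0; m[:125]=0; m[245:]=0
    N,l,st,c=cv2.connectedComponentsWithStats(m)
    return [(c[i],st[i,4]) for i in range(1,N) if st[i,4]>5]
for n in("p1","p2"):
    for s in spots(n): print(n,s)
    im=cv2.imread(f"pics/{n}.png"); x0=200 if n=="p1" else 240
    cv2.imwrite(f"pics/{n}c.png",cv2.convertScaleAbs(cv2.resize(im[122:250,x0-5:x0+130],None,fx=4.4,fy=4.4,interpolation=cv2.INTER_CUBIC),alpha=1.5))
a=[cv2.imread(f"pics/d{i}.png")[125:225,x:x+90] for i,x in((1,260),(2,220))]
cv2.imwrite("pics/dc.png",cv2.resize(np.hstack(a),None,fx=4.4,fy=4.4,interpolation=cv2.INTER_CUBIC))
E
python3 m2.py; python3 -c "
import cv2,numpy as np
cv2.imwrite('pics/pc.png',cv2.imread('pics/p1c.png'))"
```

```text
p1 (array([220.6857, 151.9143]), np.int32(35))
p1 (array([296.25  , 151.6667]), np.int32(36))
p1 (array([260.2093, 166.6298]), np.int32(1013))
p1 (array([263., 180.]), np.int32(7))
p1 (array([254.7893, 194.0166]), np.int32(1082))
p1 (array([226.7455, 196.4182]), np.int32(55))
p1 (array([286.3235, 192.0882]), np.int32(34))
p1 (array([218.5625, 190.3125]), np.int32(32))
p1 (array([295.2885, 189.9808]), np.int32(104))
p1 (array([293.5556, 198.7778]), np.int32(9))
p1 (array([226.3333, 224.5   ]), np.int32(6))
p1 (array([295.7097, 224.2903]), np.int32(31))
p2 (array([263.    , 153.6757]), np.int32(37))
p2 (array([338.5143, 153.4857]), np.int32(35))
p2 (array([301.7813, 167.5793]), np.int32(965))
p2 (array([268.    , 173.8333]), np.int32(6))
p2 (array([265.7143, 179.8571]), np.int32(7))
p2 (array([311.5, 182. ]), np.int32(14))
p2 (array([306.5936, 196.8413]), np.int32(1191))
p2 (array([273.5, 193. ]), np.int32(26))
p2 (array([336.0519, 195.5185]), np.int32(135))
p2 (array([260.4571, 191.8857]), np.int32(35))
p2 (array([305.4697, 220.2652]), np.int32(132))
p2 (array([335.8438, 225.625 ]), np.int32(32))
```

View pics/p1c.png

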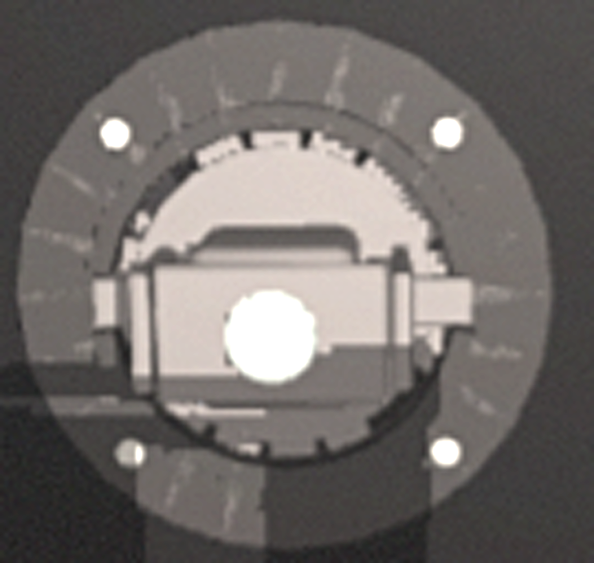

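View pics/p2c.png

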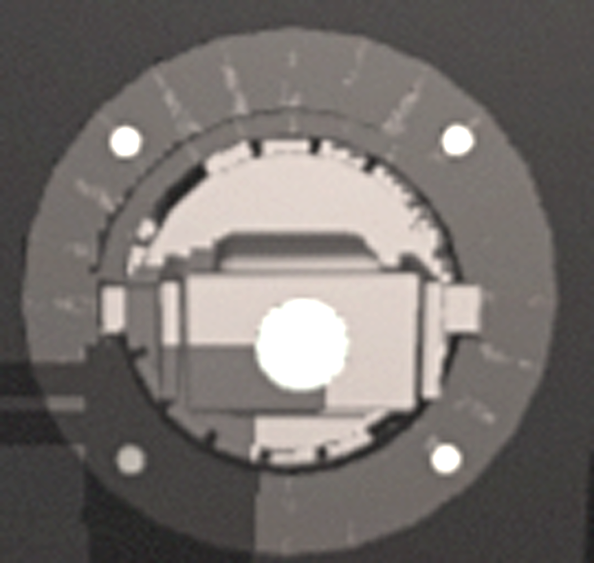

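View pics/dc.png

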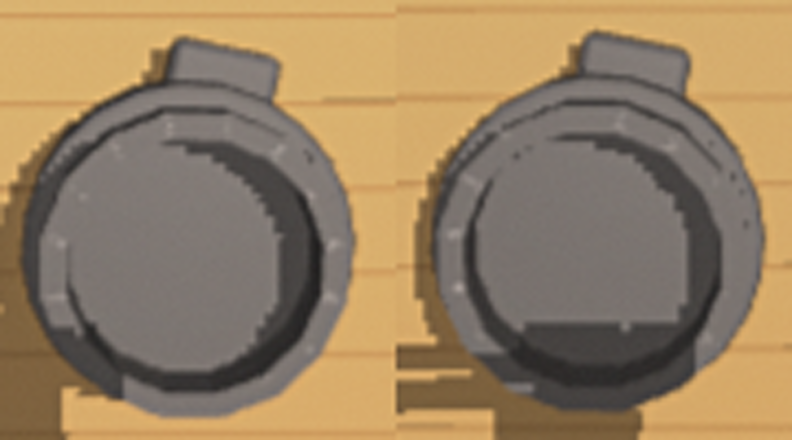

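```bash
cat > m3.py <<'E'
from h import *; import pickle
p,o=pickle.load(open("w.pkl","rb"))
def pair(a,b,na,nb,oa,ob):
    r=[]
    for u,n,of in((a,na,oa),(b,nb,ob)):
        O,d=ray(p,o[n],[[(u[0]+.5)/4.4-.5+of[0],(u[1]+.5)/4.4-.5+of[1]]]); r.append((O,d[0]))
    x,e=tri(r); print(x,e); return x
P=lambda a,b: pair(a,b,"p1","p2",(195,122),(235,122))
s=[P(*q) for q in [((115,134),(125,142)),((447,133),(456,140)),((445,452),(446,459)),((131,453),(131,460))]]
s=np.array(s); print("mean",s.mean(0),[np.linalg.norm(s[i]-s[i-1]) for i in range(4)])
print("disc");P((269,336),(303,344))
print("teeth");L=P((106,302),(113,307));
Rr=P((443,302),(462,308))
print("dock");D=lambda a,b: pair(a,b,"d1","d2",(260,125),(220-90,125)); 
pair((195,265),(593-396,258),"d1","d2",(260,125),(220,125))
pair((195,261.5),((432+763)/2-396,258),"d1","d2",(260,125),(220,125))
O=o
for z in(.165,.17,.175,.18):
    out=[]
    for n,of,q in(("p1",(195,122),[(115,134),(447,133),(445,452),(131,453)]),("p2",(235,122),[(125,142),(456,140),(446,459),(131,460)])):
        uv=[[(u+.5)/4.4-.5+of[0],(v+.5)/4.4-.5+of[1]] for u,v in q]; c=onz(p,o[n],uv,z); out.append(c.mean(0)); 
        e=c[1]-c[0]; print(z,n,c.mean(0),"yaw",np.degrees(np.arctan2(-e[0],-e[1])*-1),[np.linalg.norm(c[i]-c[i-1])for i in range(4)])
E
python3 m3.py
```

```text
[0.5807 0.1143 0.1769] [np.float64(6.611000555339024e-05), np.float64(6.61100055531116e-05)]
[0.5838 0.0414 0.176 ] [np.float64(4.737497527459023e-05), np.float64(4.737497527480587e-05)]
[0.5115 0.0385 0.1788] [np.float64(2.0559072815454984e-05), np.float64(2.0559072815599468e-05)]
[0.5077 0.111  0.1761] [np.float64(7.415127136233786e-05), np.float64(7.415127136237451e-05)]
mean [0.5459 0.0763 0.1769] [np.float64(0.07307889801402395), np.float64(0.07295386361278554), np.float64(0.07237112497327763), np.float64(0.07265068478485165)]
disc
[0.5469 0.0764 0.2253] [np.float64(3.251298962462304e-06), np.float64(3.2512989626243653e-06)]
teeth
[0.5441 0.1159 0.1804] [np.float64(0.00021148529689228276), np.float64(0.00021148529689215284)]
[0.5508 0.0418 0.2017] [np.float64(0.0001686723897198656), np.float64(0.00016867238971993558)]
dock
[ 0.5493 -0.3285  0.0639] [np.float64(4.229662558591667e-05), np.float64(4.229662558581399e-05)]
[ 0.5482 -0.3291  0.0545] [np.float64(0.0003547358999627064), np.float64(0.000354735899962768)]
0.165 p1 [0.5438 0.077  0.165 ] yaw 2.3594182501590737 [np.float64(
[... 724 characters left out ...]
501591066 [np.float64(0.07324557664552934), np.float64(0.07331760075434221), np.float64(0.07326689598720869), np.float64(0.07294807471553164)]
0.175 p2 [0.5455 0.0762 0.175 ] yaw 2.541712922607553 [np.float64(0.07326250787033317), np.float64(0.07321471553646808), np.float64(0.07341991671227768), np.float64(0.07328953755328844)]
0.18 p1 [0.5465 0.0761 0.18  ] yaw 2.359418250159124 [np.float64(0.0721539786573479), np.float64(0.07222492937202715), np.float64(0.07217498027130152), np.float64(0.07186091047643288)]
0.18 p2 [0.5464 0.0765 0.18  ] yaw 2.541712922607612 [np.float64(0.07217117921444086), np.float64(0.07212409880192537), np.float64(0.07232624327206265), np.float64(0.07219780625942449)]
```

Port centre from the screws is about (0.546, 0.076) with yaw 2.4°, but height and calibration bias are uncertain. I'll take a wider baseline and a half-turned view, so that the hand-eye offset cancels.

```bash
cat > s2.py <<'E'
from bench import ctrl
from h import *
import pickle
p=ctrl.camera_params("wrist"); out={}
def shot(n):
    T=wristT(ctrl,p); out[n]=T; cv2.imwrite(f"pics/{n}.png",ctrl.read_camera("wrist"))
y=np.radians(2.4)
ctrl.move_l([0.546,0.155,0.34],vel=0.25,ori=Rz(y)); shot("a1")
ctrl.move_l([0.546,0.0,0.34],vel=0.25); shot("a2")
ctrl.goto([0.546,0.0,0.34],Rz(y+np.pi)); shot("b1")
ctrl.move_l([0.546,0.155,0.34],vel=0.25); shot("b2")
print(ctrl.current_t(),ctrl.current_q())
pickle.dump((p,out),open("w2.pkl","wb"))
ims=[]
from itertools import product
for n in("a1","a2","b1","b2"):
    im=cv2.imread(f"pics/{n}.png"); 
    O=np.array([.546,.0763,.176]); c=np.linalg.inv(out[n])@np.r_[O,1]
    u=int(p['cx']+p['fx']*c[0]/-c[2]);v=int(p['cy']-p['fy']*c[1]/-c[2]); x0,y0=u-65,max(0,v-75); print(n,x0,y0)
    ims.append(cv2.convertScaleAbs(cv2.resize(im[y0:y0+130,x0:x0+130],(390,390),interpolation=cv2.INTER_CUBIC),alpha=1.5)); 
for i in(0,2): cv2.imwrite(f"pics/ab{i}.png",np.hstack(ims[i:i+2]))
E
python3 s2.py
```

```text
9.6083 [  9.7097  17.9875  74.0617  -0.026   87.9564 -82.6344]
a1 295 123
a2 140 117
b1 292 123
b2 139 117
```

View pics/ab0.png

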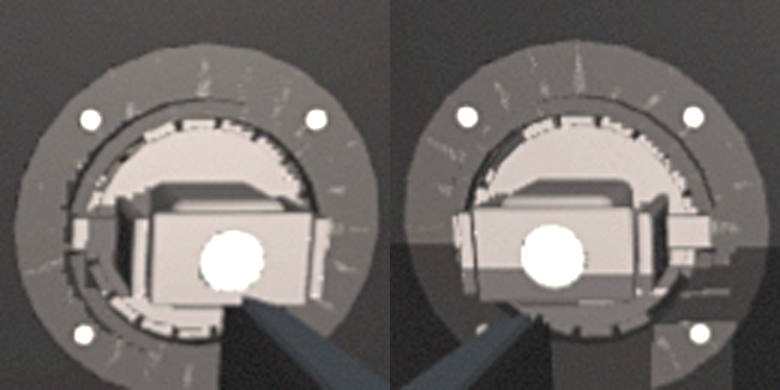

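View pics/ab2.png

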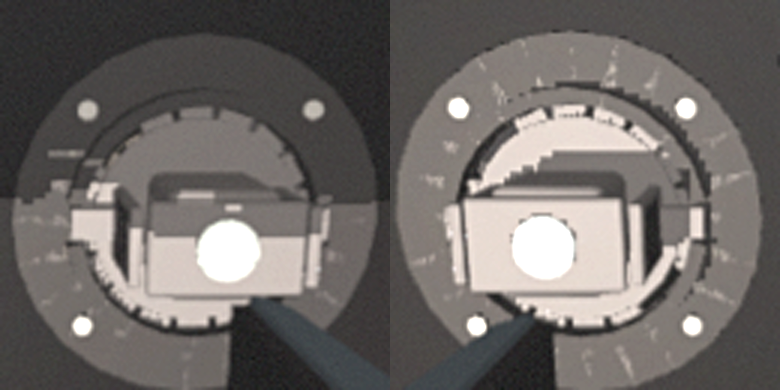

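```bash
cat > m4.py <<'E'
from h import *; import pickle
p,o=pickle.load(open("w2.pkl","rb"))
of={"a1":(295,123),"a2":(140,117),"b1":(292,123),"b2":(139,117)}
pts={"a1":dict(pp=(91,120),pm=(317,120),disc=(232,261)),"a2":dict(pp=(77,117),pm=(303,118),disc=(162,257)),
"b1":dict(mm=(88,110),mp=(314,110),pm=(82,325),disc=(228,250)),"b2":dict(mm=(68,108),mp=(296,108),pm=(87,326),pp=(302,326),disc=(153,247))}
# names: x sign, y sign
def r(n,k):
    u=pts[n][k]; O,d=ray(p,o[n],[[(u[0]+.5)/3-.5+of[n][0],(u[1]+.5)/3-.5+of[n][1]]]); return O,d[0]
for k in("pp","pm","mm","mp","disc"):
    for g in ("ab","a","b"):
        ns=[n for n in o if k in pts[n] and n[0] in g]
        if len(ns)>1: x,e=tri([r(n,k) for n in ns]); print(k,g,x,np.array(e))
E
python3 m4.py
```

```text
pp ab [0.5798 0.1136 0.1769] [0.0008 0.0012 0.0019]
pp a [0.5805 0.1144 0.1778] [0. 0.]
pm ab [0.5826 0.0404 0.1754] [0.0008 0.0018 0.001  0.0015]
pm a [0.5834 0.0418 0.1783] [0.0001 0.0001]
pm b [0.5815 0.0395 0.177 ] [0.0002 0.0002]
mm ab [0.5087 0.0363 0.1781] [0.0001 0.0001]
mm b [0.5087 0.0363 0.1781] [0.0001 0.0001]
mp ab [0.5056 0.1092 0.1775] [0. 0.]
mp b [0.5056 0.1092 0.1775] [0. 0.]
disc ab [0.5445 0.0754 0.2201] [0.0009 0.002  0.001  0.0019]
disc a [0.5458 0.0767 0.2226] [0.0001 0.0001]
disc b [0.5434 0.0742 0.2222] [0.0001 0.0001]
```

```bash
python3 - <<'E'
from bench import ctrl
from h import *
import pickle
pt=ctrl.camera_params("top");ps=ctrl.camera_params("side")
a=cv2.imread("pics/top0.png")[240:285,365:412]; b=cv2.imread("pics/side0.png")[325:380,202:262]
cv2.imwrite("pics/dk.png",cv2.convertScaleAbs(np.hstack([cv2.resize(a,(400,383),interpolation=cv2.INTER_CUBIC),cv2.resize(b,(400,367),interpolation=cv2.INTER_CUBIC)[:367] if 0 else cv2.resize(b,(400,383),interpolation=cv2.INTER_CUBIC)]),alpha=1.8))
for u in [(389,261)]: print(onz(pt,pt['pose'],[[110+698/2.5,190+178/2.5]],.064))
print(onz(ps,ps['pose'],[[150+188/2.4,140+501/2.4]],.064))
# ref check: knob top
print(onz(pt,pt['pose'],[[110+334/2.5,190+187/2.5]],.222),onz(ps,ps['pose'],[[150+184/2.4,140+72/2.4]],.222))
p,o=pickle.load(open("w.pkl","rb"))
for n,of,u in(("d1",(260,125),(195.5,263)),("d2",(220,125),(200,258))):
    print(onz(p,o[n],[[(u[0]+.5)/4.4-.5+of[0],(u[1]+.5)/4.4-.5+of[1]]],.064))
E
```

```text
[[ 0.5485 -0.3224  0.064 ]]
[[ 0.5493 -0.3342  0.064 ]]
[[0.544  0.0747 0.222 ]] [[0.5457 0.0842 0.222 ]]
[[ 0.5497 -0.3285  0.064 ]]
[[ 0.5493 -0.3292  0.064 ]]
```

View pics/dk.png

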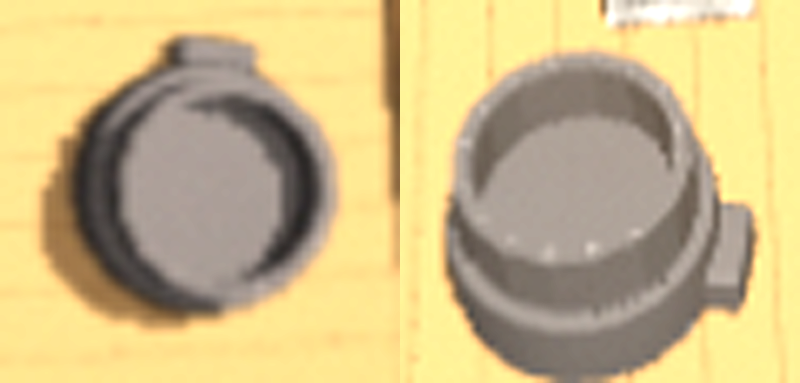

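Dock rim centre is about (0.5485, -0.3297): the wrist view and the re-read top view (rim centre at about (391.6,262.6)) agree. The cartridge axis is (0.5446, 0.0755), yaw 2.35°, underside z about 0.115. Next I descend around the tabs.

```bash
cat > s3.py <<'E'
from bench import ctrl
from h import *
y=np.radians(2.35)
ctrl.goto([0.5446,0.0755,0.30],Rz(y)); print(ctrl.current_t(),ctrl.current_q(),ctrl.current_tool_pos())
f0=ctrl.current_contact_force(); print(f0,ctrl.current_wrist_torque())
print("contact",ctrl.move_l([0.5446,0.0755,0.1935],vel=0.08,contact_N=6))
print(ctrl.current_t(),ctrl.current_tool_pos(),ctrl.current_contact_force()-f0)
cv2.imwrite("pics/g0.png",ctrl.read_camera("wrist"));cv2.imwrite("pics/g0s.png",cv2.resize(ctrl.read_camera("side")[140:240,170:290],(720,600)))
E
python3 s3.py
```

```text
12.25 [ 1.6654 17.8672 80.398  -0.0001 81.7357 89.2892] [0.5446 0.0755 0.3   ]
[ 0.3484 -0.0173  0.1057] [0.0233 0.0395 0.0549]
contact False
13.7333 [0.5449 0.0755 0.194 ] [-1.0224 -0.9499 -0.1081]
```

View pics/g0.png

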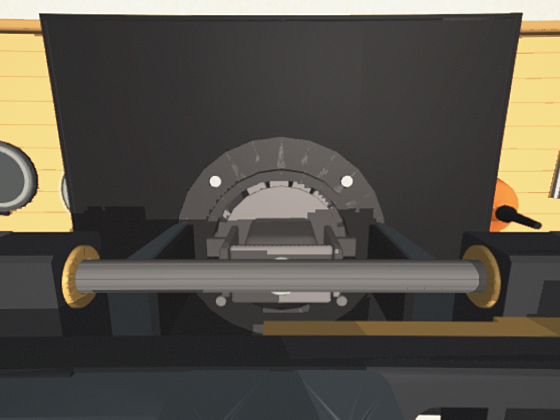

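View pics/g0s.png

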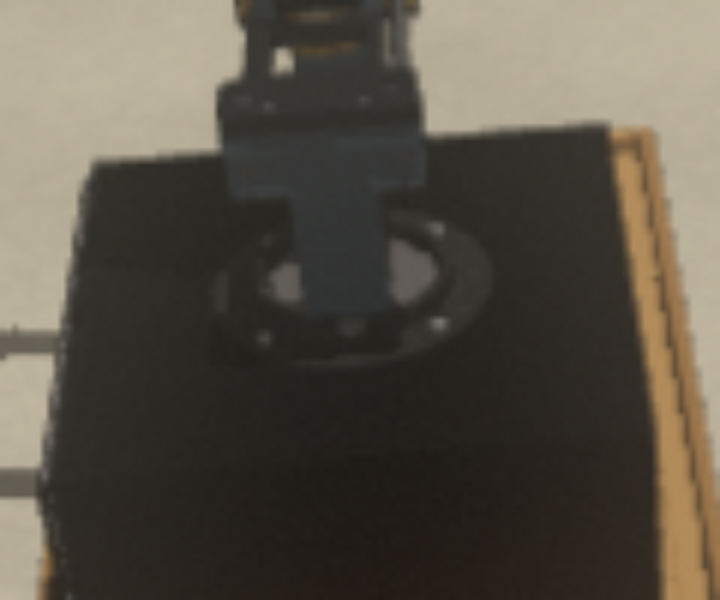

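The fingers straddle the head, centred at column 281 in the wrist view, and end just above the rim. Now I squeeze in steps.

```bash
cat > s4.py <<'E'
from bench import ctrl
from h import *
f0=ctrl.current_contact_force();t0=ctrl.current_wrist_torque()
for g in (0.66,0.62,0.59,0.57,0.55,0.53):
    ctrl.command_gripper(g); ctrl.sleep(0.1)
    print(g,round(ctrl.current_grip_width()*91,1),ctrl.current_contact_force()-f0,ctrl.current_wrist_torque()-t0,ctrl.current_t())
    if abs(ctrl.current_contact_force()-f0).max()>12: break
E
python3 s4.py
```

```text
0.66 60.0 [ 0.0202 -0.9346  0.5568] [-0.0101 -0.0472 -0.0547] 14.5833
0.62 56.5 [ 0.2158 -0.2426 -0.3966] [ 0.0436 -0.0626 -0.0517] 14.975
0.59 53.6 [-0.7484 -0.6485  2.3053] [-0.013   0.0118 -0.0037] 15.3417
0.57 52.0 [-0.639  -0.4391  2.115 ] [-0.1019  0.1381 -0.0486] 15.6917
0.55 50.2 [-0.4315 -0.7399  4.4779] [-0.0409  0.1336  0.0235] 16.0417
0.53 48.2 [-2.1762 -0.4727  3.7913] [-0.1092  0.1485 -0.0277] 16.3917
```

```bash
cat > s5.py <<'E'
from bench import ctrl
from h import *
for g in (0.51,0.49,0.40):
    ctrl.command_gripper(g); ctrl.sleep(0.15)
    print(g,round(ctrl.current_grip_width()*91,1),ctrl.current_contact_force(),ctrl.current_wrist_torque(),ctrl.current_t(),ctrl.current_tool_pos())
E
python3 s5.py
```

```text
0.51 46.6 [-1.093  -0.5252  5.7324] [0.0123 0.1584 0.0281] 16.7917 [0.5446 0.0755 0.1936]
0.49 44.7 [-1.3812 -0.3292  5.9114] [0.0374 0.1974 0.027 ] 17.1917 [0.5447 0.0755 0.1936]
0.4 40.5 [-2.7894  0.1418  8.2827] [-0.0687  0.4142  0.0111] 17.5917 [0.5447 0.0755 0.1938]
```

```bash
cat > s6.py <<'E'
from bench import ctrl
from h import *
P=ctrl.current_tool_pos()
for i in (1,2):
    p=np.array([0.5446,0.0755,0.1935+0.0004*i]); ctrl.move_l(list(p),vel=0.02,ori=Rz(np.radians(2.35)))
    ctrl.sleep(0.1); print(ctrl.current_tool_pos(),ctrl.current_contact_force(),ctrl.current_wrist_torque(),ctrl.current_t())
E
python3 s6.py
```

```text
[0.5446 0.0755 0.1939] [-0.809  -1.3327  4.6355] [0.0135 0.208  0.0022] 17.9417
[0.5444 0.0755 0.1941] [ 0.6245  0.1058 -1.5011] [-0.0159 -0.0054  0.0572] 18.2917
```

Forces are neutral, so I start turning in small steps and watch the wrist moment.

```bash
cat > s7.py <<'E'
from bench import ctrl
from h import *
import sys
a0,a1,st,lim=map(float,sys.argv[1:5])
b=[0.5444,0.0755,0.1943]
y0=2.35
T0=0.0
a=a0
while a<a1-1e-6:
    a=min(a+st,a1)
    q=ctrl.ik(b,Rz(np.radians(y0+a))); ctrl.movej(q); 
    t=ctrl.current_wrist_torque();f=ctrl.current_contact_force()
    R=ctrl.current_eef_rot(); act=np.degrees(np.arctan2(R[1,2],R[0,2]))-y0
    print(f"{a:.1f} {act:.2f}",f,t,round(ctrl.current_t(),2))
    if abs(t[2])>lim or np.linalg.norm(f)>14: print("STOP");break
E
python3 s7.py 0 10 2 0.25
```

```text
2.0 1.96 [-0.9953  0.1123 -1.1768] [ 0.0504  0.0001 -0.058 ] 18.54
4.0 3.93 [-0.3232 -0.5654 -2.167 ] [-0.0035 -0.015  -0.0186] 18.79
6.0 5.93 [-0.3841  0.541  -1.4934] [0.024  0.035  0.0102] 19.04
8.0 7.92 [ 0.201  -0.494  -1.6244] [ 0.0406 -0.0521 -0.0698] 19.29
10.0 9.92 [-0.1768 -0.2394 -2.0165] [ 0.0639 -0.0096  0.0326] 19.54
```

```bash
python3 s7.py 10 40 3 0.25 && python3 s7.py 40 70 1 0.2
```

```text
13.0 12.88 [-0.8207 -0.2532 -2.2565] [ 0.013   0.0009 -0.0228] 19.79
16.0 15.85 [ 0.2694  1.0323 -1.9112] [0.0302 0.0335 0.0355] 20.04
19.0 18.85 [ 0.6244  0.5908 -2.0076] [ 0.0514 -0.0397 -0.0407] 20.29
22.0 21.84 [-0.0811 -0.638  -2.0971] [ 0.0295  0.0108 -0.0163] 20.54
25.0 24.84 [ 0.5015  0.2904 -1.5105] [-0.0339 -0.0118  0.0167] 20.79
28.0 27.84 [ 0.8088  0.2935 -1.8256] [-0.0171 -0.0112 -0.0212] 21.04
31.0 30.84 [-0.7947  0.5186 -2.1313] [ 0.003  -0.0326 -0.0467] 21.29
34.0 33.84 [-0.6002  0.7881 -1.8399] [ 0.0163 -0.0106  0.0294] 21.54
37.0 36.84 [-0.1505 -0.2223 -2.7633] [ 0.0169 -0.0108  0.021 ] 21.79
40.0 39.84 [-0.2466 -0.3315 -1.0773] [-0.058  -0.0494 -0.0334] 22.04
41.0 40.93 [-0.5816  0.6025 -1.3413] [ 0.02   -0.0265 -0.0244] 22.29
42.0 41.98 [-0.5931  0.268  -1.5398] [-0.0175 -0.0218 -0.0102] 22.54
43.0 42.99 [-0.1961  0.1911 -2.6291] [-0.0544 -0.0264 -0.0172] 22.79
44.0 43.99 [-0.5726  0.2293 -1.4505] [ 0.0059 -0.0571 -0.0236] 23.04
45.0 44.99 [-0.285  -0.1038 -2.4841] [-0.0301  0.0024  0.0036] 23.29
46.0 45.99 [-0.0663 -0.5713 -2.0646] [ 0.0014 -0.078   0.0182] 23.54
47.0 46.99 [-0.2145 -0.176  -1.7899] [-0.0214 -0.0476 -0.0011] 23.79
48.0 47.99 [-0.1639 -0.0001 -2.4394] [-0.0192 -0.0523  0.0257] 24.04
49.0 49.00 [ 0.3025 -0.4321 -2.2466] [ 0.025  -0.0673 -0.0076] 24.29
50.0 49.99 [-1.2676  0.3584 -1.2432] [ 0.0367 -0.0205  0.0415] 24.54
51.0 50.99 [-0.1227 -0.0289 -2.2067] [-0.1005 -0.1753 -0.0191] 24.79
52.0 51.98 [ 0.6394 -1.2297 -2.1495] [-0.1603 -0.4438 -0.3729] 25.04
STOP
```

The moment jumped at 52°, which I take as the stop. I ease back half a degree and lift gently with a contact guard.

```bash
cat > s8.py <<'E'
from bench import ctrl
from h import *
b=[0.5444,0.0755,0.1943]; R=Rz(np.radians(2.35+51.4))
ctrl.movej(ctrl.ik(b,R)); print(ctrl.current_wrist_torque(),ctrl.current_contact_force())
c=ctrl.move_l([b[0],b[1],b[2]+0.006],vel=0.02,ori=R,contact_N=7)
print(c,ctrl.current_tool_pos(),ctrl.current_wrist_torque(),ctrl.current_contact_force(),ctrl.current_t())
E
python3 s8.py
```

```text
[-0.2266 -0.3938 -0.1204] [ 1.1568 -0.7639 -2.8685]
False [0.5443 0.0756 0.2005] [-0.0499 -0.1115 -0.0172] [ 0.1726 -0.1751 -0.4475] 25.7417
```

```bash
cat > s9.py <<'E'
from bench import ctrl
from h import *
P=[0.5444,0.0755,0.1943]
c=ctrl.move_l([P[0],P[1],0.235],vel=0.05,contact_N=8)
print(c,ctrl.current_tool_pos(),ctrl.current_contact_force(),ctrl.current_t())
cv2.imwrite("pics/l0s.png",cv2.resize(ctrl.read_camera("side")[110:240,150:310],(738,600)));cv2.imwrite("pics/l0w.png",ctrl.read_camera("wrist"))
E
python3 s9.py
```

```text
False [0.5442 0.0755 0.2348] [-0.1926  0.3216 -2.1192] 26.5833
```

View pics/l0s.png

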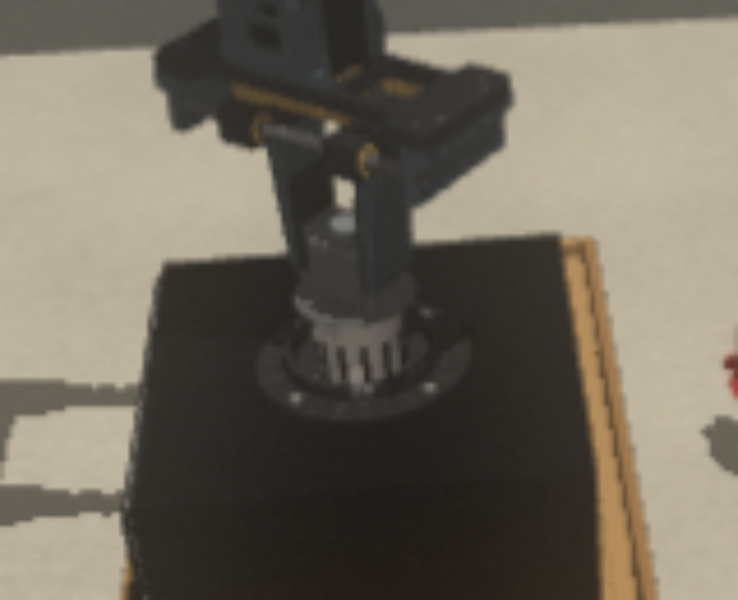

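View pics/l0w.png

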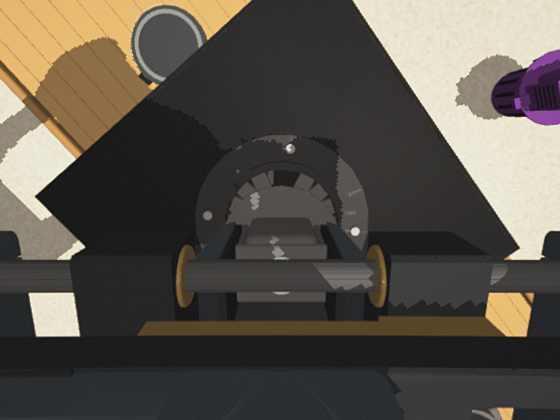

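The cartridge is coming out upright: its white canister is visible above the rim at about (360,345) in the crop. I'll raise it fully and carry it to the dock.

```bash
cat > s10.py <<'E'
from bench import ctrl
from h import *
c=ctrl.move_l([0.5444,0.0755,0.31],vel=0.1,contact_N=8); print(c,ctrl.current_tool_pos(),ctrl.current_t())
if not c:
    ctrl.move_l([0.5485,-0.3297,0.31],vel=0.15); print(ctrl.current_t(),ctrl.current_q())
    ctrl.move_l([0.5485,-0.3297,0.162],vel=0.1)
    ctrl.sleep(0.3)
    print(ctrl.current_t(),ctrl.current_tool_pos(),ctrl.current_contact_force(),ctrl.current_grip_width())
    cv2.imwrite("pics/k0s.png",cv2.resize(ctrl.read_camera("side")[240:400,150:310],(600,600)))
    cv2.imwrite("pics/k0t.png",cv2.resize(ctrl.read_camera("top")[200:330,320:480],(738,600)))
    cv2.imwrite("pics/k0w.png",ctrl.read_camera("wrist"))
E
python3 s10.py
```

```text
False [0.5441 0.0755 0.3093] 27.5833
30.4333 [-36.3261  25.5422  66.6157   0.005   87.8368  -0.098 ]
32.3667 [ 0.5486 -0.3297  0.1622] [ 0.328   0.6126 -1.4861] 0.44663017585764836
```

View pics/k0s.png

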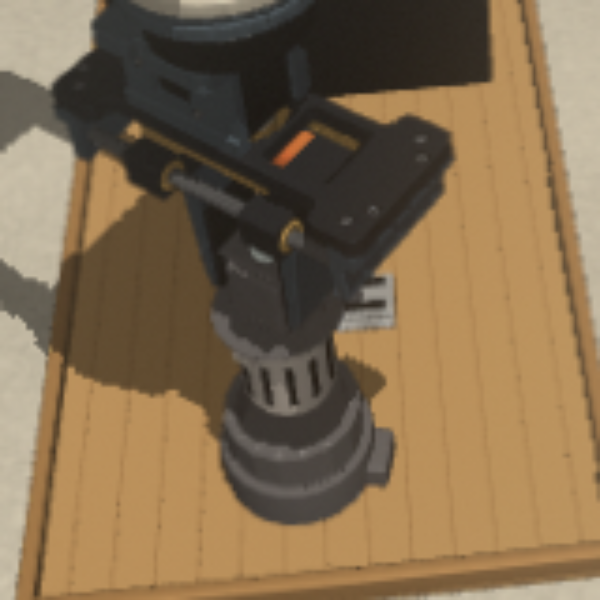

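View pics/k0w.png

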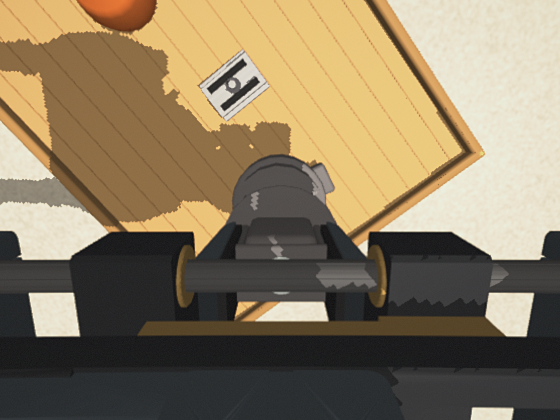

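The canister stands over the cup: canister axis at column ~288 and cup axis at ~293 in the side crop. I lower it with a contact guard, expecting the floor at TCP z of about 0.119.

```bash
cat > s11.py <<'E'
from bench import ctrl
from h import *
c=ctrl.move_l([0.5485,-0.3297,0.110],vel=0.03,contact_N=5); ctrl.sleep(0.2)
print(c,ctrl.current_t(),ctrl.current_tool_pos(),ctrl.current_contact_force(),ctrl.current_wrist_torque())
cv2.imwrite("pics/k1s.png",cv2.resize(ctrl.read_camera("side")[240:400,150:310],(600,600)))
E
python3 s11.py
```

```text
True 34.0083 [ 0.5485 -0.3297  0.1188] [-0.2628 -0.363   6.0087] [ 0.0129  0.0352 -0.0292]
```

View pics/k1s.png

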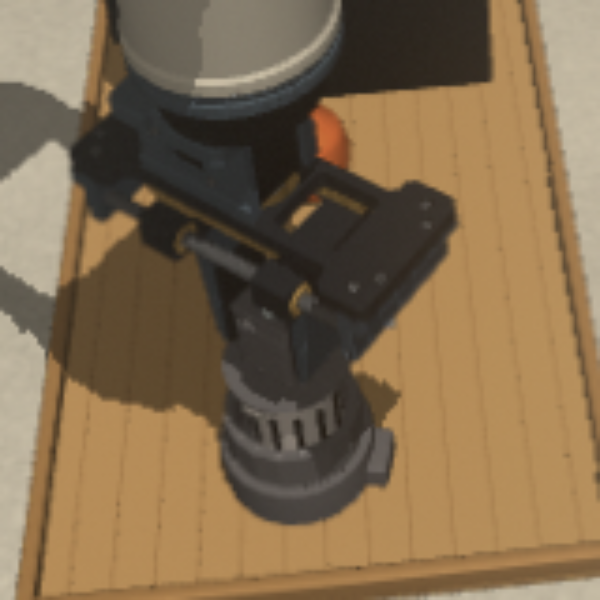

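Floor contact came at TCP z 0.1188, as predicted, and the canister is seated inside the cup at about (300,425). Next I open gradually and retreat.

```bash
cat > s12.py <<'E'
from bench import ctrl
from h import *
for g in (0.5,0.56,0.62,0.7,0.9):
    ctrl.command_gripper(g); print(g,ctrl.current_contact_force())
print("up contact",ctrl.move_l([0.5485,-0.3297,0.17],vel=0.06,contact_N=5),ctrl.current_tool_pos())
ctrl.move_l([0.5485,-0.3297,0.24],vel=0.15)
cv2.imwrite("pics/f0w.png",ctrl.read_camera("wrist"))
ctrl.move_l([0.46,-0.30,0.30],vel=0.2); ctrl.sleep(0.3)
print(ctrl.current_t(),ctrl.current_contact_force())
cv2.imwrite("pics/f0s.png",cv2.resize(ctrl.read_camera("side")[240:400,150:310],(600,600)))
cv2.imwrite("pics/f0t.png",ctrl.read_camera("top"))
E
python3 s12.py
```

```text
0.5 [ 0.4397 -0.8702  5.6907]
0.56 [-0.3066  0.8319  5.6041]
0.62 [ 0.4047 -0.6101  0.9198]
0.7 [ 0.0914  0.5944 -0.1171]
0.9 [ 0.0595 -0.5005  0.1299]
up contact False [ 0.5483 -0.3296  0.1696]
38.5167 [ 0.2669  0.1993 -0.4273]
```

View pics/f0s.png

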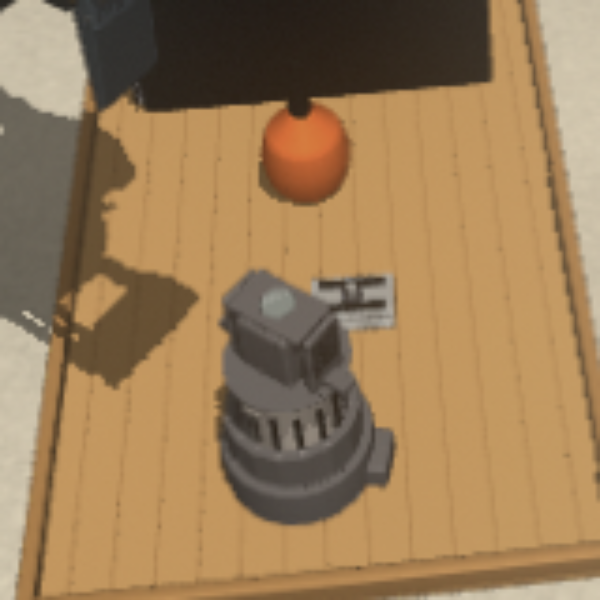

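View pics/f0w.png

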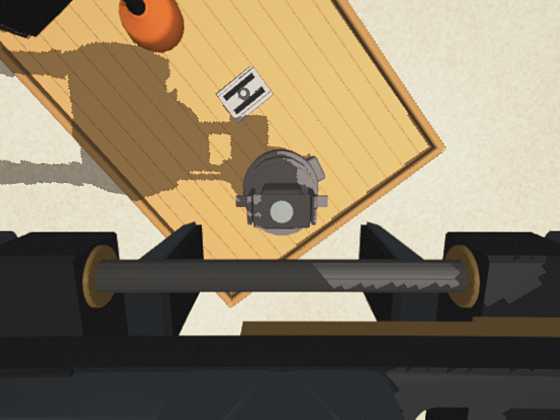

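View pics/f0t.png

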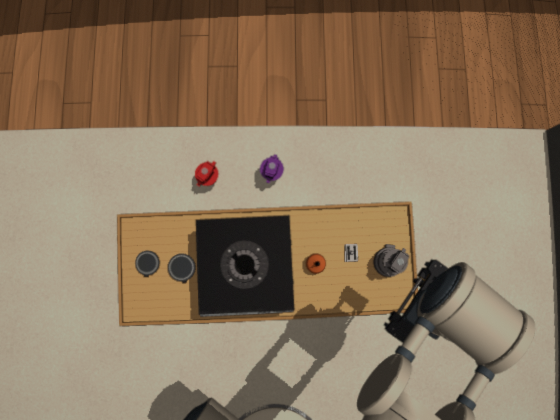

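The cartridge is upright in the cup with its teeth sprung out (wrist view: disc at (282,211), teeth at (242,202) and (321,201)). The other items are at their original pixels and the port is empty. The drop from locked to seated was 75.2 mm against 75 mm expected (105 − 30). Handing in.

```bash
python3 -c "
from bench import ctrl
print(ctrl.current_t()); ctrl.sign_off()"
```

```text
38.6167
the job is handed in; nothing more can be done
```

The spent cartridge now stands in the drying dock's cup, released, and I handed the job in at 38.6 s of the 72 s allowed.

- **Release:** I squeezed both tabs fully and turned the cartridge anticlockwise until the wrist moment jumped to 0.37 N m at 52°. I took that as the stop, eased back about half a degree and lifted. No contact guard tripped on the way out.
- **Placing:** Floor contact in the cup came at the expected height. The tool dropped 75.2 mm from the locked position, against the expected 75 mm.
- **Last checks:** In the final pictures the cartridge looks upright, with both teeth sprung out. The filters, tripod plate and blower sit at the same pixels as at the start. The gripper is clear, with wrist forces near zero.
- **Disagreements:** My first dock position from the fixed cameras was about 4–5 mm off from the wrist camera. Re-reading the rim in the top view resolved that. The half-turned wrist view showed about 1 mm of hand-eye bias, which I corrected for. The gripper read 40.5 mm on the fully squeezed tabs instead of the nominal 44 mm; I didn't find out why, and the release still worked.
- **Not measured:** I judged the final tilt and centring in the cup by eye only.

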